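Lock the instrument box cover with a slot key

TASK

Lock the cover of the instrument box: take the flat-bladed key out of its stand, work the blade into the slot of the cam lock on the cover by feel, and turn the lock with the key a quarter turn clockwise (seen from above) until it comes up against its stop. Go gently on the lock: never lean on it or wrench it hard. Then put the key back upright, fully home in its stand, and leave the other things on the bench where they are.

Things in the scene. Friction and masses are not known exactly. Their poses are not given: they have to be found in the camera images.
- box: Grey instrument box, 160 x 130 x 50 mm, fixed to the worktop. Origin at the centre of its underside; x points from the lock side to the hinge side, z up. Its closed aluminium cover, 166 x 136 x 7 mm, is hinged on the +x edge; its top face is 60.5 mm above the worktop.
- lock_collar (a point): Centre of the fixed dark collar (47 mm inside, 59 mm outside, 3 mm high) round the lock, at the level of the cover's top face, 42 mm from the box's centre toward -x. Axes as the box's. The lock's round steel head sits inside the collar but floats: it rests anywhere up to 6 mm off this point in x and in y (not measured), and shifts only if pushed sideways with about 12 N.
- cam (a joint): Turn of the lock's head (rad): 0 unlocked, slot along the box's x; grows clockwise seen from above; 1.571 is the solid stop, seated, slot along the box's y, toward two dots on the cover. Takes 0.08 to 0.13 N m and stays where left. Head 33 mm across, flat top 7 mm above lock_collar; its slot, 4.5 mm wide, open at both ends, through the head's centre, has its floor 1 mm above lock_collar.
- key: Slot key upright in its stand, 0.12 kg. Origin: centre of the blade's tip (bottom end), z up. Blade 16 mm wide along x, 2.5 mm thick along y, 8 mm long; round shank 16 mm across to 34 mm; shoulder disc 26 mm across, 34 to 38 mm; flat black grip, 38 to 84 mm, 34 mm wide along x, 14 mm thick along y (pinch it across y). In the slot it has 0.13 rad of play either way.
- stand: Grey stand block, 64 x 64 x 36 mm, fixed to the worktop; origin at the centre of its underside.
- stand_mouth (a point): Centre of the stand's vertical bore at the top face, 36 mm above the worktop. Bore 19 mm across, 2 mm chamfer. The key's shank stands in it with the shoulder disc resting on the top face, the key's origin then 34 mm below this point. The key may stand at any turn about the vertical.
- collet_0: Bystander: steel collet, 28 mm across, 36 mm tall; origin at the centre of its underside.
- coupling_d: Bystander: upright threaded coupling with a hexagonal nut, 31 x 28 x 56 mm; origin at the centre of its underside.
- screwdriver_a: Bystander: screwdriver lying on the worktop, 166 mm long, 22 mm high; origin under its middle. Not used.

How it is judged:
By the outcome, as a careful person would: the job done as asked, in the order asked, and still so for the second after the job is handed in, with the robot touching nothing.
It also fails if it takes over 72 s, if anything falls off the work surface, if the arm or the gripper's body presses on something with over 40 N, if the wrist force passes 120 N, or if a joint passes its speed limit or range.

ROBOT

A 7-joint arm with a two-finger parallel gripper is mounted at the origin on a cart in front of the work surface, level with it; the furniture and walls round the work are solid. World frame = base frame: x ahead of the robot, y to its left, z up, the work surface at z = 0. Lengths are in m, angles in rad, forces in N, time in s.
With the tool pointing down it reaches from about 0.35 to 0.9 m from the base axis. Payload 19.9 kg.
Tool frame: the origin (TCP) lies on the centre line of the jaws, within the pads' length; the fingertips stand 11 mm ahead of it and the grasp point (between the pads) lies 8 mm behind it; x points along the fingers, y is the direction in which the jaws open and shut, and the axes are right-handed (so a half turn about x gives the same grasp; the last joint's range is limited). The gripper opens to 94 mm and grips with 3 to 60 N. Pads are 16 mm wide; open, the fingers measure 119 mm over their backs; the gripper's body (75 mm by 177 mm) begins 78 mm behind the grasp point.
Start: joints at [-1.244, 0.417, -0.01, 1.614, 0.005, 1.111, -0.053], TCP at [0.225, 0.583, 0.216] pointing down, gripper open.
Joint ranges: [-2.81, 2.81], [-0.39, 2.02], [-1.27, 1.25], [0.06, 2.57], [-1.19, 4.33], [0.19, 2], [-2.82, 2.82]. Speed limits (rad/s): [1.89, 1.89, 2.39, 2.39, 3.01, 3.01, 3.01].

INTERFACE

Orientations are given as [roll, pitch, yaw] about the fixed x, y, z axes, in that order (R = Rz(yaw) Ry(pitch) Rx(roll)).
In Python, from plant import ctrl gives the robot as it stands. Calls block until the motion is done:
- ctrl.movep(position, orientation): joint-space move of the TCP to a pose.
- ctrl.line_to(position, rot=None, vel=0.15, until_force=None): straight line of the TCP; rot=None keeps the orientation; vel is the mean speed in m/s. With until_force (N) it stops when the force on the tool has changed by that much, and returns True; else False.
- ctrl.movej(angles): joint-space move.
- ctrl.let_go() and ctrl.clamp(): open the fingers fully, or close them until they stop; the grip force is fixed at half the most.
- ctrl.hold(seconds).
- ctrl.solve_ik(position, orientation): joint angles nearest the present ones, or None.
- ctrl.capture(name): name is "scene" or "top" or "wrist"; returns a dict with "img" (384x512x3 uint8, red, green, blue), "fx", "fy", "cx", "cy" (pixels), "R" (3x3) and "t" (3): a world point X has camera coordinates R X + t. Camera axes: x right, y down, z forward; pixel columns grow to the right and rows downward; lengths in m; the calibration is good to about 2 mm. A picture is of the moment at which its call begins. There is no depth.
A pose or a line that the arm cannot do raises ctrl.MotionError and nothing moves.
- ctrl.sign_off(): hands the job in, once; it reports no verdict.
Readings, each from a call of its own:
- ctrl.read_t(): time.
- ctrl.read_joint_pos(): joint angles.
- ctrl.read_dq(): joint speeds.
- ctrl.read_joint_efforts(): joint torques, N m.
- ctrl.read_eef_pos(): TCP position.
- ctrl.read_orientation(): TCP orientation.
- ctrl.read_wrist_force(): force on the tool from outside, world axes, zero at the start.
- ctrl.read_ft_torque(): the same for the moment, N m.
- ctrl.read_opening(): opening from 0.0 (shut) to 1.0 (fully open).
Only numpy, scipy, OpenCV 4.12 (cv2) and the standard library are available. Lean on these libraries where they do the work, as an engineer would, in place of code of your own. Each camera call takes 0.05 s, during which the arm holds its last target.

## Working session

There is one attempt and no reset: what is moved stays moved. The work goes in short steps, each a Python script; the robot and the scene stay as the last script left them, time stands still between calls to the robot, and variables do not carry over. Pictures are saved under pics/ and viewed, and the job is handed in when it is done.

```bash
ls; mkdir -p pics; python3 - <<'E'
from plant import ctrl
import cv2,numpy as np
for n in ["scene","top","wrist"]:
    c=ctrl.capture(n); cv2.imwrite(f"pics/{n}0.png",c["img"][:,:,::-1])
    print(n,c["fx"],c["fy"],c["cx"],c["cy"],np.round(c["R"],4).tolist(),np.round(c["t"],4).tolist())
print(ctrl.read_t(),ctrl.read_orientation(),ctrl.read_eef_pos(),ctrl.read_wrist_force(),ctrl.read_opening())
E
```

```text
pics
scene 401.27924380513815 401.27924380513815 256.38280379608466 193.77818737853548 [[0.6373, -0.7706, 0.0077], [-0.4816, -0.406, -0.7767], [0.6016, 0.4912, -0.6299]] [-0.3397, 0.2821, 0.7587]
top 465.67565617108465 465.67565617108465 259.47750811770027 198.83013972520004 [[0.0153, -0.9998, -0.0156], [-0.9992, -0.0147, -0.038], [0.0378, 0.0161, -0.9992]] [-0.0063, 0.5141, 1.3805]
wrist 310.4534614701852 310.4534614701852 250.8312116431689 188.86003183049252 [[0.3596, 0.9331, -0.0014], [0.9006, -0.3467, 0.2622], [0.2442, -0.0955, -0.965]] [-0.6237, -0.0279, 0.3922]
0.15 [-1.52255173  1.56986523 -1.89133128] [0.22520966 0.58273079 0.21596367] [-0.09961612  1.06490104 -0.41986684] 1.00173536239931
```

View pics/scene0.png

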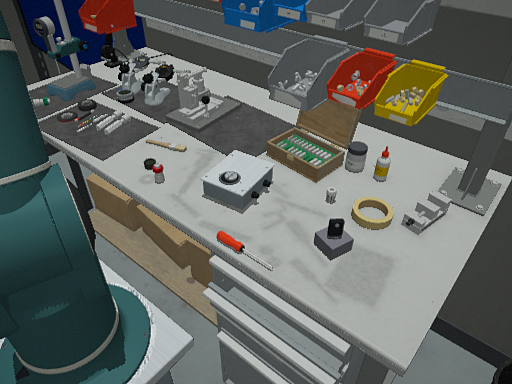

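View pics/top0.png

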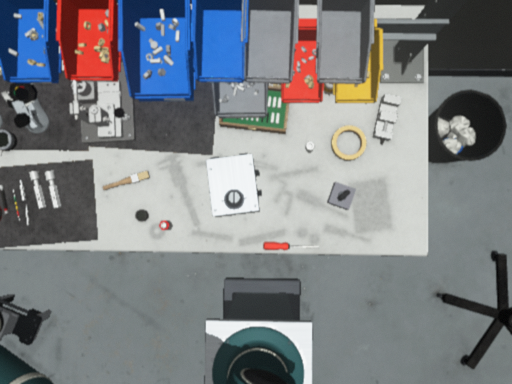

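View pics/wrist0.png

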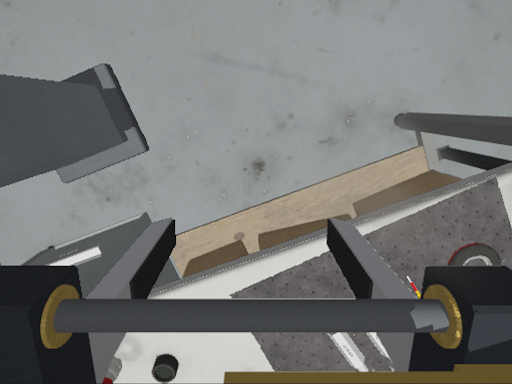

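The top view shows the box around (233,185) with the lock near (234,198). The stand and key are near (341,195), the screwdriver near (290,246), the collet near (310,146), and the coupling is the small red-topped part near (166,225). I'll enlarge these.

```bash
cat > h.py <<'E'
from plant import ctrl
import cv2,numpy as np
def ray(c,u,v,z):
    R=np.array(c["R"]);t=np.array(c["t"])
    o=-R.T@t; d=R.T@np.array([(u-c["cx"])/c["fx"],(v-c["cy"])/c["fy"],1])
    return o+d*(z-o[2])/d[2]
def proj(c,X):
    p=np.array(c["R"])@np.array(X)+np.array(c["t"]); return np.array([c["fx"]*p[0]/p[2]+c["cx"],c["fy"]*p[1]/p[2]+c["cy"]])
def crop(c,u0,v0,w,h,s,name):
    i=c["img"][v0:v0+h,u0:u0+w,::-1]
    cv2.imwrite(name,cv2.resize(i,None,fx=s,fy=s,interpolation=cv2.INTER_CUBIC))
E
python3 - <<'E'
from h import *
c=ctrl.capture("top"); crop(c,200,145,66,76,7,"pics/t_box.png"); crop(c,318,172,50,45,10,"pics/t_key.png")
for n,u,v,z in [("lock",234,198,.0675),("stand",342,195,.036),("key",343,195,.086),("collet",310,146,.036),("coup",166,225,.05),("sd",290,246,.01)]: print(n,ray(c,u,v,z).round(4))
E
```

```text
lock [0.5132 0.0734 0.0675]
stand [ 0.5279 -0.24    0.036 ]
key [ 0.5255 -0.2348  0.086 ]
collet [ 0.6705 -0.1451  0.036 ]
coup [0.4326 0.2708 0.05  ]
sd [ 0.3752 -0.0914  0.01  ]
```

View pics/t_box.png

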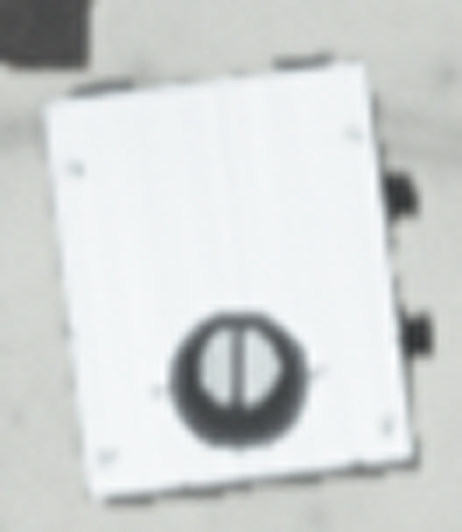

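View pics/t_key.png

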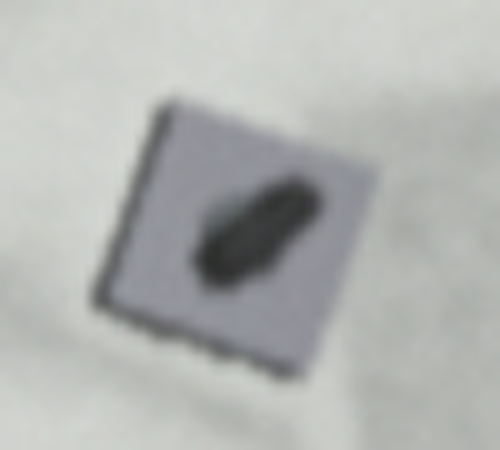

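```bash
cat >> h.py <<'E'
def down(psi): return [0,np.pi/2,psi]
def Rt(psi):
    from scipy.spatial.transform import Rotation
    return Rotation.from_euler('xyz',down(psi)).as_matrix()
E
python3 - <<'E'
from h import *
from scipy.spatial.transform import Rotation as Ro
c=ctrl.capture("wrist"); R=np.array(c["R"]);t=np.array(c["t"])
T=Ro.from_euler('xyz',ctrl.read_orientation()).as_matrix()
o=-R.T@t
print("cam in tool",T.T@(o-ctrl.read_eef_pos()),"fwd",T.T@R[2], "right",T.T@R[0])
for p,psi in [([.50,.073,.25],0),([.50,.073,.25],-1.57),([.526,-.236,.25],-.84),([.526,-.236,.12],-.84),([.51,.073,.12],-1.5),([.51,.073,.12],.1)]:
    print(p,psi,ctrl.solve_ik(p,down(psi)))
E
```

```text
cam in tool [-0.16898723 -0.00072974 -0.07653377] fwd [ 9.65027597e-01 -1.43673957e-04  2.62148271e-01] right [ 4.06631036e-04  9.99999467e-01 -9.48838190e-04]
[0.5, 0.073, 0.25] 0 [-0.5500325   0.17406925  0.38841721  1.87795411 -0.07353861  1.1033927
  1.43705465]
[0.5, 0.073, 0.25] -1.57 [-0.70245092  0.18537874  0.56416591  1.88233057 -0.11055862  1.10456163
 -0.09540729]
[0.526, -0.236, 0.25] -0.84 [-0.3652494   0.44209998  0.97654411  1.72296855 -0.39217205  1.18770929
  1.44775513]
[0.526, -0.236, 0.12] -0.84 [-0.32815041  0.63651482  0.95500392  1.84529014 -0.61906597  0.9902844
  1.62438042]
[0.51, 0.073, 0.12] -1.5 [-0.63481417  0.38239759  0.5243281   1.9867979  -0.25449806  0.83606617
  0.10109958]
[0.51, 0.073, 0.12] 0.1 [-0.44121662  0.35350975  0.28636098  1.98071639 -0.13350738  0.82511325
  1.58997625]
```

```bash
python3 - <<'E'
from h import *
ctrl.movep([.505,.073,.20],down(0))
print(ctrl.read_t())
ctrl.hold(.2)
import pickle
c=ctrl.capture("wrist"); pickle.dump(c,open("w1.pkl","wb")); cv2.imwrite("pics/w1.png",c["img"][:,:,::-1])
print(ctrl.read_eef_pos(),ctrl.read_orientation(),proj(c,[.513,.073,.0675]))
ctrl.movep([.526,-.236,.20],down(-.84))
ctrl.hold(.2)
c=ctrl.capture("wrist"); pickle.dump(c,open("w2.pkl","wb")); cv2.imwrite("pics/w2.png",c["img"][:,:,::-1])
print(ctrl.read_t(),ctrl.read_wrist_force(),ctrl.read_eef_pos())
E
```

```text
2.3417
[0.50501955 0.07334719 0.19997147] [-1.71535116  1.5707683  -1.71480144] [250.91014699 191.63490891]
4.025 [ 0.45417885  0.10250768 -0.1151639 ] [ 0.52635135 -0.23502845  0.20002296]
```

View pics/w1.png

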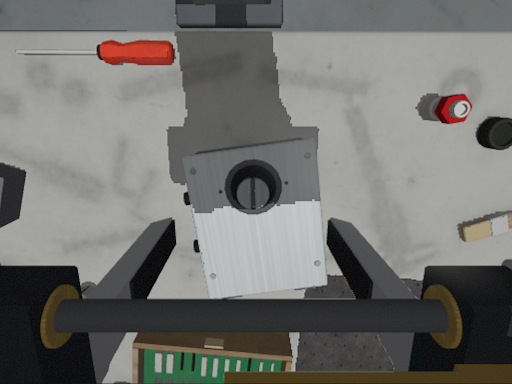

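View pics/w2.png

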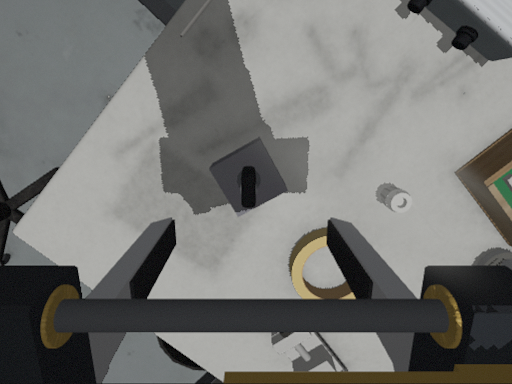

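The wrist shots show the lock around (253,187) with its slot close to vertical, and the key around (248,187) with its wide side close to vertical in the image. I'll enlarge both.

```bash
python3 - <<'E'
from h import *
import pickle
a=pickle.load(open("w1.pkl","rb"));b=pickle.load(open("w2.pkl","rb"))
def g(c,u,v,w,h,s,n):
    i=c["img"][v:v+h,u:u+w,::-1].astype(float); i=np.clip(255*(i/255)**.5,0,255).astype(np.uint8)
    cv2.imwrite(n,cv2.resize(i,None,fx=s,fy=s,interpolation=cv2.INTER_CUBIC))
g(a,180,130,150,175,3.4,"pics/w1full.png"); g(a,218,152,70,70,8,"pics/w1c.png"); g(b,200,130,95,90,6.5,"pics/w2c.png")
E
```

```text
(no output)
```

View pics/w1full.png

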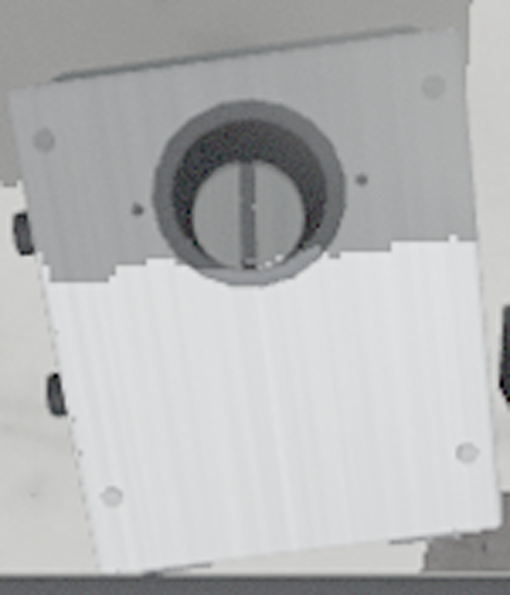

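View pics/w1c.png

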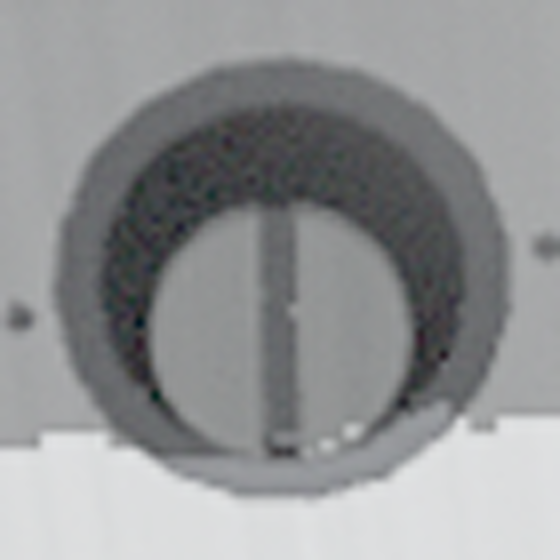

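View pics/w2c.png

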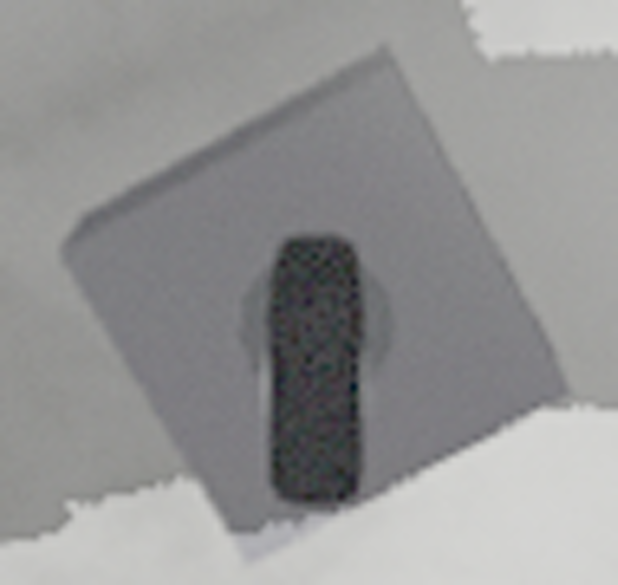

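```bash
python3 - <<'E'
from h import *
import pickle
a=pickle.load(open("w1.pkl","rb"));b=pickle.load(open("w2.pkl","rb"))
def P(c,x,y,u0,v0,s,z): return ray(c,(x+.5)/s-.5+u0,(y+.5)/s-.5+v0,z)[:2]
A=lambda x,y,z:P(a,x,y,218,152,8,z)
l,r=A(150,330,.0675),A(415,330,.0675); t,bo=A(282,200,.0675),A(282,457,.0675)
print("head lr",l,r,np.linalg.norm(r-l),(l+r)/2,"tb",t,bo,np.linalg.norm(t-bo),(t+bo)/2)
s1,s2=A(277,210,.0675),A(283,440,.0675); d=s2-s1;print("slot ang",np.degrees(np.arctan2(d[1],d[0])))
d1,d2=A(20,317,.0605),A(545,247,.0605); d=d2-d1; print("dots ang-90",np.degrees(np.arctan2(d[1],d[0]))-90,(d1+d2)/2,np.linalg.norm(d))
l,r=A(57,285,.0635),A(510,285,.0635);t,bo=A(285,57,.0635),A(285,496,.0635);print("collar",l,r,t,bo,(l+r)/2,(t+bo)/2)
F=lambda x,y,z:P(a,x,y,180,130,3.4,z)
cs=np.array([F(8,95,.0605),F(460,30,.0605),F(500,525,.0605),F(105,575,.0605)]);print("cover",cs.tolist(),cs.mean(0),[np.linalg.norm(cs[i]-cs[i-1]) for i in range(4)])
d=cs[3]-cs[0];e=cs[2]-cs[1];print([np.degrees(np.arctan2(x[1],x[0])) for x in(d,e)])
B=lambda x,y,z:P(b,x,y,200,130,6.5,z)
k=[B(316,238,.086),B(316,500,.086),B(272,370,.086),B(360,370,.086)]
print("key",k,(k[0]+k[1])/2,(k[2]+k[3])/2,np.linalg.norm(k[1]-k[0]),np.linalg.norm(k[2]-k[3]))
m,n=B(319,255,.086),B(316,490,.086);d=n-m;print("key ang",np.degrees(np.arctan2(d[1],d[0])))
for q in [(272,300,272,480),(360,300,360,480)]:
    d=B(q[2],q[3],.086)-B(q[0],q[1],.086);print(np.degrees(np.arctan2(d[1],d[0])))
st=np.array([B(385,50,.036),B(567,398,.036),B(240,533,.036),B(85,218,.036)]);print("stand",st.tolist(),st.mean(0),[np.linalg.norm(st[i]-st[i-1]) for i in range(4)])
sh=[B(240,320,.040),B(393,320,.040)];print("shoulder",sh,np.linalg.norm(sh[0]-sh[1]),(sh[0]+sh[1])/2)
E
```

```text
head lr [0.514262   0.05825994] [0.5142013  0.09171187] 0.03345197752649281 [0.51423165 0.07498591] tb [0.49740846 0.07486713] [0.53113661 0.07497969] 0.033728337091230624 [0.51427253 0.07492341]
slot ang 1.61705046291213
dots ang-90 7.957267871141468 [0.50983316 0.07488157] 0.06808110555760678
collar [0.50946857 0.04629031] [0.50936453 0.10394818] [0.48011915 0.07520454] [0.53785836 0.07541551] [0.50941655 0.07511924] [0.50898876 0.07531003]
cover [[0.47964112673824516, 0.0038602774307561483], [0.46039346266486536, 0.13605396925565744], [0.6226301213987773, 0.158312922193813], [0.6418288332670671, 0.027214902427485033]] [0.55112339 0.08136052] [np.float64(0.163860582989983), np.float64(0.13358759197836695), np.float64(0.1637565095593052), np.float64(0.13249634456864887)]
[np.float64(8.194123256215102), np.float64(7.81223493374059)]
key [array([ 0.50998795, -0.22131354]), array([ 0.53625231, -0.2505541 ]), array([ 0.51824981, -0.24006354]), array([ 0.52772914, -0.23151297])] [ 0.52312013 -0.23593382] [ 0.52298947 -0.23578825] 0.039304287938996124 0.012765963011541486
key ang -48.765173319868396
-48.39659231518581
-47.74196519507954
stand [[0.5036978246266347, -0.1979899723611135], [0.5667511558780484, -0.2207277751403991], [0.5413081287085418, -0.27660826775058467], [0.485241898743845, -0.25216381181409164]] [ 0.52424975 -0.23687246] [np.float64(0.05723133827954821), np.float64(0.06702783195904659), np.float64(0.061400139135878606), np.float64(0.06116333516483073)]
shoulder [array([ 0.51557935, -0.24712237]), array([ 0.53461046, -0.22995543])] 0.0256297997547461 [ 0.5250949 -0.2385389]
```

```bash
python3 - <<'E'
from h import *
psi=np.radians(-48.2)
print(ctrl.movep([.525,-.238,.13],down(psi)))
print(ctrl.line_to([.525,-.238,.056],vel=.08,until_force=6))
print(ctrl.read_eef_pos(),ctrl.read_wrist_force())
ctrl.clamp(); ctrl.hold(.2)
print(ctrl.read_opening(),ctrl.read_eef_pos(),ctrl.read_wrist_force(),ctrl.read_ft_torque(),ctrl.read_t())
c=ctrl.capture("wrist");cv2.imwrite("pics/w3.png",c["img"][:,:,::-1])
E
```

```text
False
False
[ 0.52525085 -0.23819878  0.05642845] [-0.01656771 -0.13060559 -0.58780807]
0.14361618662750877 [ 0.52500108 -0.23796684  0.0559784 ] [0.60219161 1.11417171 0.13707262] [ 0.02490591 -0.06256112  0.02144703] 6.8833
```

View pics/w3.png

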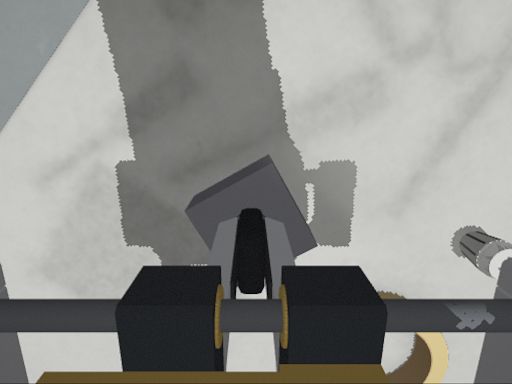

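```bash
python3 - <<'E'
from h import *
import pickle
ctrl.line_to([.525,-.238,.175],vel=.12)
print(ctrl.read_opening(),ctrl.read_wrist_force(),ctrl.read_ft_torque())
psi=np.radians(2)
ctrl.movep([.5142,.0750,.175],down(psi))
ctrl.line_to([.5142,.0750,.130],vel=.08,until_force=3)
ctrl.hold(.3)
print(ctrl.read_eef_pos(),ctrl.read_wrist_force(),ctrl.read_ft_torque(),ctrl.read_t(),ctrl.read_joint_pos())
for n in("wrist","scene"):
    c=ctrl.capture(n);pickle.dump(c,open(f"{n}4.pkl","wb"))
    u,v=proj(c,[.5142,.075,.0675]).astype(int);print(n,u,v)
    crop(c,u-50,v-50,100,80,7,f"pics/{n}4.png")
E
```

```text
0.14321058011163176 [ 0.39268505 -0.63465263 -1.759346  ] [-0.02214706 -0.02100681 -0.009216  ]
[0.51436397 0.07504831 0.13031036] [ 0.25139604 -0.42330479 -1.94934584] [-0.00229878  0.04200026 -0.00215742] 10.275 [-0.55515995  0.35874353  0.42310833  1.96626917 -0.19248186  0.85454865
  1.5767442 ]
wrist 251 205
scene 230 175
```

View pics/wrist4.png

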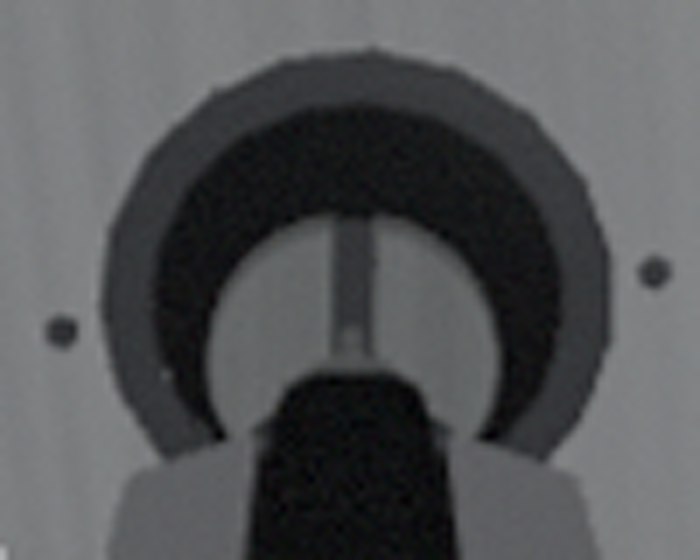

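View pics/scene4.png

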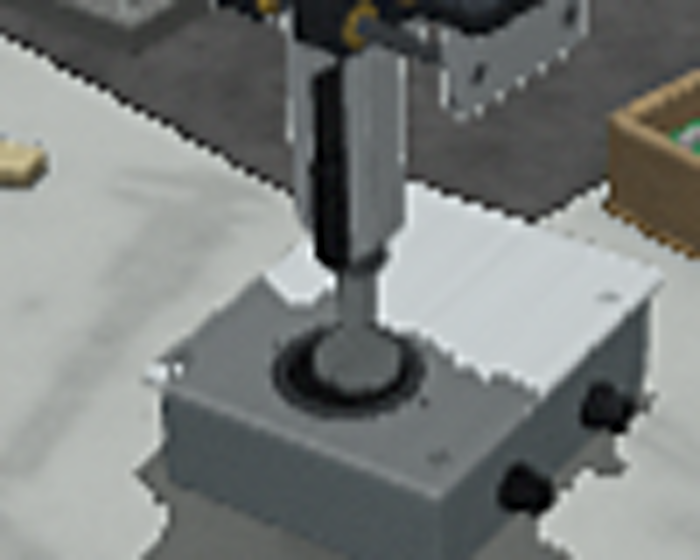

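The wrist crop shows the slot centred at about column 354 and the key's blade and shoulder at about 351. The slot is therefore about 0.5 mm toward +y, so I'll correct y and feel downward.

```bash
python3 - <<'E'
from h import *
ctrl.line_to([.5142,.0755,.124],vel=.04,until_force=3)
r=ctrl.line_to([.5142,.0755,.1162],vel=.012,until_force=2.5)
print(r,ctrl.read_eef_pos(),ctrl.read_wrist_force(),ctrl.read_ft_torque(),ctrl.read_t())
E
```

```text
False [0.51420006 0.0755174  0.11621024] [-0.59076788  0.50580399 -2.87398319] [0.0118652  0.03017688 0.03992038] 11.475
```

```bash
python3 - <<'E'
from h import *
p=[.5142,.0755,.1162]
ang=2
f0=ctrl.read_wrist_force();m0=ctrl.read_ft_torque();t0=ctrl.read_t()
while ang>-70:
    ang-=4
    ctrl.movep(p,down(np.radians(ang)))
    f=ctrl.read_wrist_force()-f0;m=ctrl.read_ft_torque()-m0
    print(ang,f.round(2),m.round(3),round(ctrl.read_t(),2))
    if np.linalg.norm(f)>6 or abs(m[2])>.25: print("stop");break
print(ctrl.read_eef_pos(),ctrl.read_opening())
E
```

```text
-2 [ 0.51 -0.48  1.74] [ 0.005  0.008 -0.022] 11.72
-6 [ 1.01 -0.51  1.68] [-0.076 -0.055 -0.055] 11.97
-10 [ 1.3  -0.99  1.67] [-0.019 -0.088  0.021] 12.22
-14 [0.9  1.06 1.1 ] [ 0.223 -0.082 -0.011] 12.47
-18 [0.64 1.26 2.54] [ 0.555 -0.196  0.018] 12.72
-22 [0.8  2.21 1.8 ] [ 0.826 -0.366  0.064] 12.97
-26 [1.77 3.6  1.43] [ 1.168 -0.536  0.068] 13.22
-30 [3.2  4.13 1.1 ] [ 1.339 -0.629  0.042] 13.47
-34 [3.1  5.2  1.21] [ 1.433 -0.757  0.021] 13.72
stop
[0.51443385 0.07589377 0.11626788] 0.14779327133452488
```

```bash
python3 - <<'E'
from h import *
import pickle
print(ctrl.read_wrist_force(),ctrl.read_ft_torque())
c=ctrl.capture("wrist");pickle.dump(c,open("w5.pkl","wb"))
u,v=proj(c,[.5142,.075,.0675]).astype(int);print(u,v)
i=c["img"][v-50:v+50,u-60:u+60,::-1].astype(float); i=(255*(i/255)**.5).astype(np.uint8)
cv2.imwrite("pics/w5.png",cv2.resize(i,None,fx=6,fy=6,interpolation=cv2.INTER_CUBIC))
E
```

```text
[ 2.50861278  5.71033139 -1.6655042 ] [ 1.44480952 -0.72642035  0.06042073]
250 211
```

View pics/w5.png

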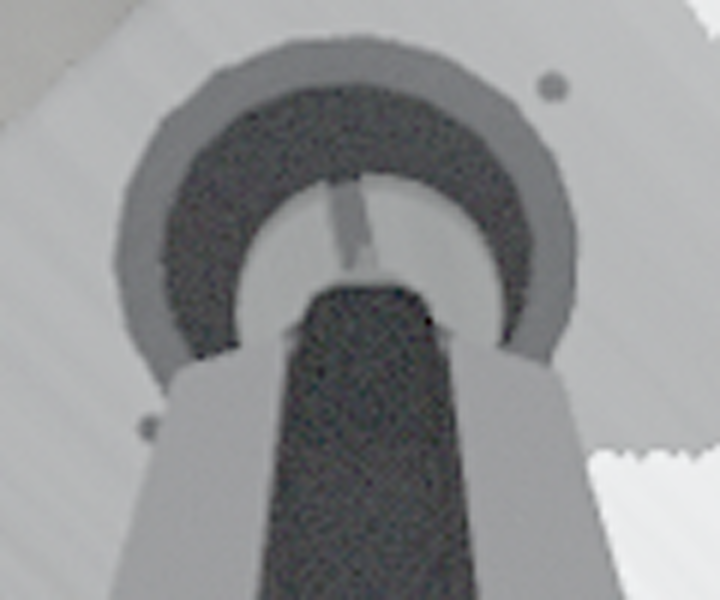

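The head has turned with the key and lags by the play. The head centre sits about 0.6 mm to the image right of the key, which agrees with the 6 N side force. I'll continue in small turns, easing the tool along the side force.

```bash
cat > turn.py <<'E'
from h import *
def relief(p,f,g=6e-5):
    p=p.copy(); p[:2]+=np.clip(g*f[:2],-4e-4,4e-4); return p
F0=np.array([-.1,.0,-1.9])
M0=np.array([0,.04,0.])
E
python3 - <<'E'
from turn import *
p=np.array([.5142,.0755,.1162]); ang=-34
for _ in range(2):
    f=ctrl.read_wrist_force()-F0; p=relief(p,f); ctrl.movep(p,down(np.radians(ang)))
    f=ctrl.read_wrist_force()-F0;print(p,f.round(2),(ctrl.read_ft_torque()-M0).round(3))
while ang>-72:
    ang-=3; p=relief(p,f)
    ctrl.movep(p,down(np.radians(ang)))
    f=np.mean([ctrl.read_wrist_force() for _ in range(4)],0)-F0;m=np.mean([ctrl.read_ft_torque() for _ in range(4)],0)-M0
    print(ang,(p*1e3).round(2),f.round(2),m.round(3),round(ctrl.read_t(),2))
    if np.linalg.norm(f)>7 or abs(m[2])>.25: print("stop");break
E
```

```text
[0.5144163  0.07580514 0.1162    ] [ 2.56  4.29 -0.63] [ 1.314 -0.516  0.083]
[0.51457017 0.07606271 0.1162    ] [1.15 4.42 0.79] [ 0.991 -0.336  0.077]
-37 [514.64  76.33 116.2 ] [-0.02  2.17  1.81] [ 0.575 -0.217  0.057] 14.53
-40 [514.64  76.46 116.2 ] [0.23 1.06 1.36] [ 0.379 -0.271  0.11 ] 14.78
-43 [514.65  76.52 116.2 ] [1.   1.52 1.16] [ 0.227 -0.367  0.139] 15.03
-46 [514.71  76.61 116.2 ] [ 1.03 -0.67  1.92] [ 0.022 -0.296  0.113] 15.28
-49 [514.77  76.57 116.2 ] [1.72 0.84 1.53] [ 0.065 -0.38   0.113] 15.53
-52 [514.88  76.62 116.2 ] [1.54 0.3  1.21] [ 0.041 -0.332  0.128] 15.78
-55 [514.97  76.64 116.2 ] [0.58 0.24 1.15] [-0.016 -0.281  0.06 ] 16.02
-58 [515.    76.66 116.2 ] [0.97 0.66 1.95] [ 0.083 -0.383  0.136] 16.27
-61 [515.06  76.69 116.2 ] [ 1.64 -0.72 -0.04] [ 0.025 -0.368  0.095] 16.52
-64 [515.16  76.65 116.2 ] [1.32 1.4  0.74] [ 0.169 -0.353  0.138] 16.77
-67 [515.24  76.74 116.2 ] [1.51 0.74 1.59] [ 0.114 -0.421  0.162] 17.02
-70 [515.33  76.78 116.2 ] [1.62 0.86 2.32] [ 0.136 -0.357  0.083] 17.27
-73 [515.43  76.83 116.2 ] [ 1.46 -0.9   0.26] [ 0.082 -0.341  0.093] 17.52
```

```bash
python3 - <<'E'
from turn import *
p=np.array([.51543,.07683,.1162]); ang=-73
while ang>-98:
    ang-=2 if ang>-83 else 1
    ctrl.movep(p,down(np.radians(ang)))
    F=[];M=[]
    for _ in range(4): F.append(ctrl.read_wrist_force());M.append(ctrl.read_ft_torque());ctrl.hold(.03)
    f=np.mean(F,0)-F0;m=np.mean(M,0)-M0
    print(ang,(p*1e3).round(2),f.round(2),m.round(3),round(ctrl.read_t(),2),round(ctrl.read_opening(),4))
    if np.linalg.norm(f)>7 or abs(m[2])>.23: print("stop");break
    p=relief(p,f,3e-5)
import pickle
c=ctrl.capture("wrist");pickle.dump(c,open("w6.pkl","wb"))
u,v=proj(c,[.5142,.075,.0675]).astype(int);print(u,v)
i=c["img"][v-50:v+50,u-60:u+60,::-1].astype(float); i=(255*(i/255)**.5).astype(np.uint8)
cv2.imwrite("pics/w6.png",cv2.resize(i,None,fx=6,fy=6,interpolation=cv2.INTER_CUBIC))
E
```

```text
-75 [515.43  76.83 116.2 ] [1.99 0.51 1.5 ] [ 0.057 -0.436  0.127] 17.91 0.1461
-77 [515.49  76.85 116.2 ] [1.51 0.32 1.64] [ 0.077 -0.458  0.107] 18.29 0.1468
-79 [515.53  76.85 116.2 ] [1.82 0.5  1.4 ] [ 0.059 -0.517  0.108] 18.68 0.1448
-81 [515.59  76.87 116.2 ] [2.21 0.67 1.63] [ 0.048 -0.536  0.127] 19.06 0.1489
-83 [515.66  76.89 116.2 ] [1.78 0.3  1.06] [-0.014 -0.535  0.108] 19.44 0.1437
-84 [515.71  76.9  116.2 ] [ 2.08 -0.25  1.78] [-0.048 -0.535  0.138] 19.82 0.149
-85 [515.77  76.89 116.2 ] [1.96 1.02 1.47] [-0.038 -0.449  0.111] 20.21 0.1471
-86 [515.83  76.92 116.2 ] [ 1.55 -0.24  2.21] [-0.101 -0.352  0.117] 20.59 0.1472
-87 [515.88  76.92 116.2 ] [ 1.21 -0.12  2.23] [-0.117 -0.264  0.076] 20.98 0.1466
-88 [515.91  76.91 116.2 ] [ 1.27 -0.39  1.87] [-0.127 -0.178  0.118] 21.36 0.1479
-89 [515.95  76.9  116.2 ] [ 0.44 -0.42  1.67] [-0.112 -0.109  0.127] 21.74 0.1484
-90 [515.96  76.89 116.2 ] [0.48 0.08 1.9 ] [-0.07  -0.088  0.119] 22.12 0.1446
-91 [515.98  76.89 116.2 ] [0.65 0.2  1.84] [-0.063 -0.095  0.116] 22.51 0.146
-92 [516.   76.9 116.2] [1.02 0.17 1.82] [-0.09  -0.118  0.101] 22.89 0.1488
-93 [516.03  76.9  116.2 ] [ 0.68 -0.31  1.8 ] [-0.092 -0.145  0.132] 23.27 0.1468
-94 [516.05  76.89 116.2 ] [ 0.65 -0.16  2.12] [-0.105 -0.12   0.135] 23.66 0.1462
-95 [516.07  76.89 116.2 ] [ 1.42 -0.16  1.51] [-0.074 -0.191  0.13 ] 24.04 0.1475
-96 [516.11  76.88 116.2 ] [ 0.55 -0.32  2.05] [-0.107 -0.131  0.182] 24.43 0.1434
-97 [516.13  76.87 116.2 ] [ 0.91 -0.19  1.74] [-0.082 -0.184  0.186] 24.81 0.1492
-98 [516.16  76.87 116.2 ] [ 1.09 -0.16  1.97] [-0.105 -0.18   0.241] 25.19 0.1464
stop
249 212
```

View pics/w6.png

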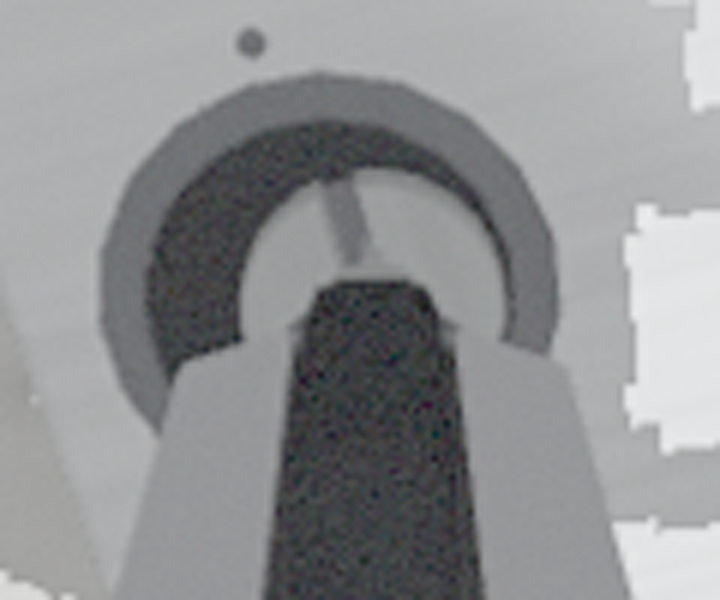

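```bash
python3 - <<'E'
from turn import *
p=np.array([.51616,.07687,.1162])
def rd(a):
    F=[];M=[]
    for _ in range(4): F.append(ctrl.read_wrist_force());M.append(ctrl.read_ft_torque());ctrl.hold(.03)
    print(a,(np.mean(F,0)-F0).round(2),(np.mean(M,0)-M0).round(3))
rd("now")
for a in (-99,-95,-91,-88):
    ctrl.movep(p,down(np.radians(a)));rd(a)
ctrl.line_to(list(p[:2])+[.130],vel=.03); rd("up")
ctrl.line_to(list(p[:2])+[.175],vel=.08)
ctrl.hold(.2)
print(ctrl.read_t(),ctrl.read_opening())
c=ctrl.capture("wrist")
u,v=proj(c,[.5142,.075,.0675]).astype(int);print(u,v)
i=c["img"][v-70:v+50,u-60:u+60,::-1].astype(float); i=(255*(i/255)**.5).astype(np.uint8)
cv2.imwrite("pics/w7.png",cv2.resize(i,None,fx=5,fy=5,interpolation=cv2.INTER_CUBIC))
E
```

```text
now [0.85 0.12 2.05] [-0.064 -0.207  0.269]
-99 [ 0.84 -0.31  2.  ] [-0.108 -0.284  0.245]
-95 [0.59 0.5  1.21] [ 0.046 -0.106  0.088]
-91 [-0.03  0.4  -0.2 ] [0.008 0.042 0.01 ]
-88 [ 0.2   0.23 -0.03] [-0.05   0.061  0.011]
up [-0.25 -0.04 -0.01] [-0.071  0.014  0.   ]
28.5667 0.15069890439104294
249 191
```

View pics/w7.png

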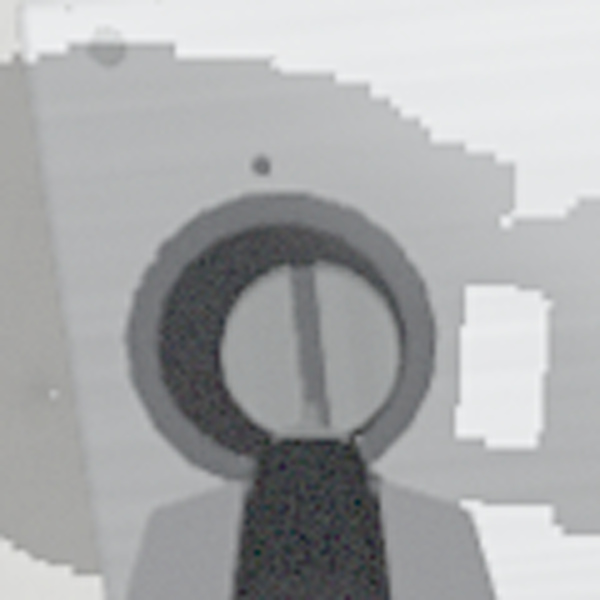

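```bash
python3 - <<'E'
from turn import *
c=ctrl.capture("wrist");u,v=proj(c,[.5142,.075,.0675]).astype(int)
Q=lambda x,y,z:ray(c,(x+.5)/5-.5+u-60,(y+.5)/5-.5+v-70,z)[:2]
d=Q(317,410,.0675)-Q(303,272,.0675);print("slot",np.degrees(np.arctan2(d[1],d[0])))
psi=np.radians(-48.2)
ctrl.movep([.525,-.238,.175],down(psi))
ctrl.line_to([.525,-.238,.105],vel=.1,until_force=5); ctrl.hold(.2)
print(ctrl.read_eef_pos(),ctrl.read_wrist_force(),ctrl.read_t())
import pickle
for n in("wrist","scene"):
    c=ctrl.capture(n);u,v=proj(c,[.525,-.238,.036]).astype(int);print(n,u,v)
    crop(c,u-50,v-50,100,85,7,f"pics/{n}8.png")
E
```

```text
slot -82.37090080096394
[ 0.52526994 -0.23805579  0.10552411] [-0.09512904 -0.47586219 -0.91871259] 30.9167
wrist 251 202
scene 333 235
```

View pics/wrist8.png

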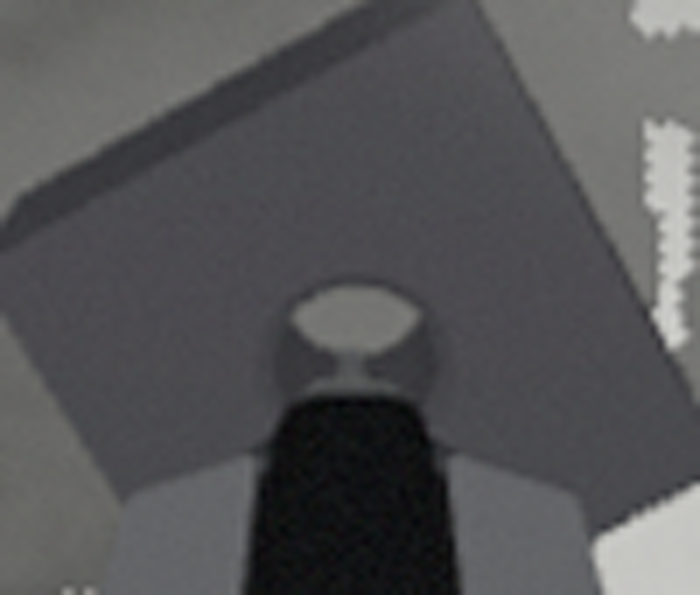

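View pics/scene8.png

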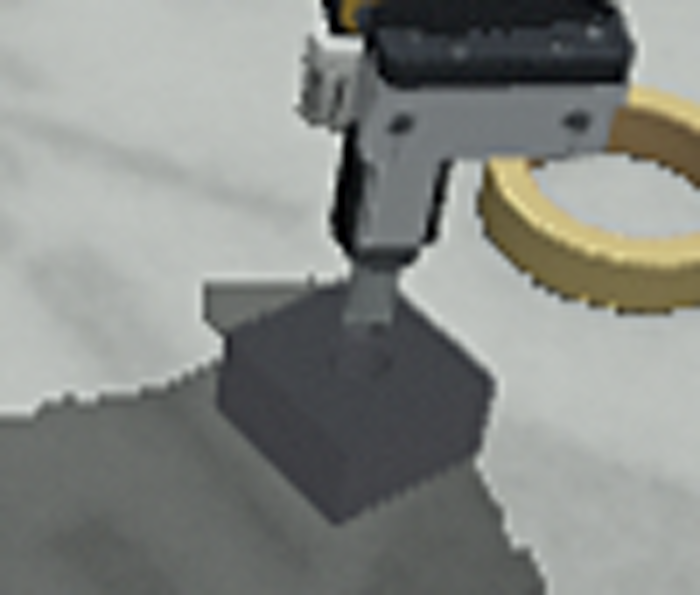

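The slot measures -82.4°, against an expected -82°, so the lock is seated. The key is about 0.6 mm off the bore centre, within the 1.5 mm clearance, so I'll lower it.

```bash
python3 - <<'E'
from turn import *
x,y=.5252,-.2377
r=ctrl.line_to([x,y,.075],vel=.04,until_force=5); print(r,ctrl.read_eef_pos(),ctrl.read_wrist_force())
if not r:
    r=ctrl.line_to([x,y,.0545],vel=.03,until_force=5)
    print(r,ctrl.read_eef_pos(),ctrl.read_wrist_force(),ctrl.read_t())
E
```

```text
False [ 0.52530458 -0.23777005  0.07515022] [-0.65129489 -1.2273698  -1.09151596]
True [ 0.52502124 -0.23756852  0.0558998 ] [0.27627578 0.09929982 4.47567527] 32.525
```

Contact came at TCP z = 0.0559, the same height as at the grasp, so the key is home. I'll release and retreat.

```bash
python3 - <<'E'
from turn import *
ctrl.let_go(); ctrl.hold(.3)
p=ctrl.read_eef_pos()
ctrl.line_to([p[0],p[1],.20],vel=.1)
ctrl.hold(.3)
c=ctrl.capture("wrist");cv2.imwrite("pics/w9.png",c["img"][:,:,::-1])
c=ctrl.capture("scene");crop(c,185,130,200,150,4,"pics/s9.png")
c=ctrl.capture("top");cv2.imwrite("pics/t9.png",c["img"][:,:,::-1])
print(ctrl.read_t(),ctrl.read_opening(),ctrl.read_wrist_force())
E
```

```text
36.15 0.9995534566771228 [-0.07840496 -0.21532639  0.82041141]
```

View pics/w9.png

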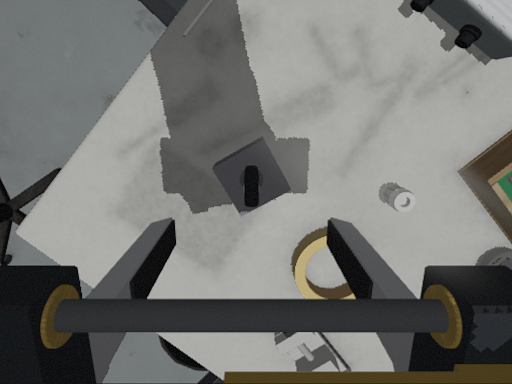

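View pics/s9.png

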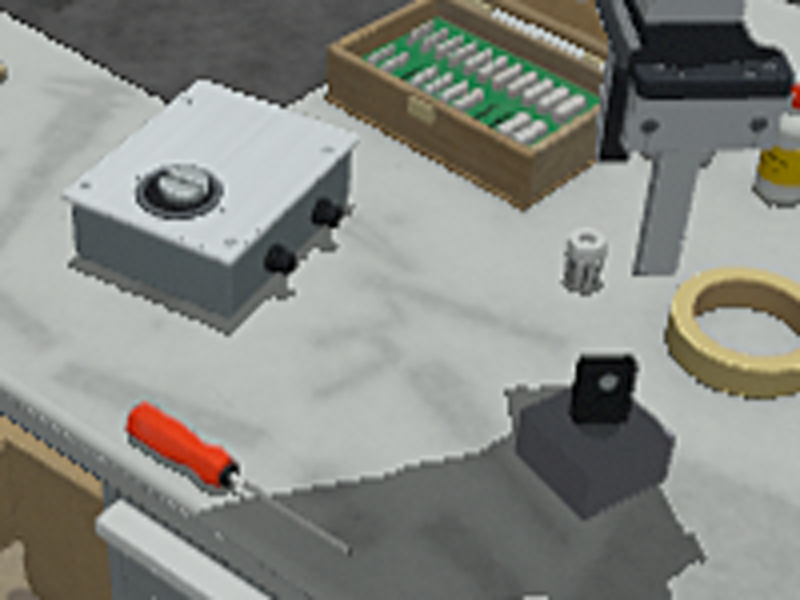

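The key stands upright and home in its stand, at (251,186) in the wrist image. The slot points at the dots, and the bystanders in view have not moved. Handing in.

```bash
python3 - <<'E'
from plant import ctrl
ctrl.sign_off(); print(ctrl.read_t())
E
```

```text
the job is handed in; nothing more can be done
the job is handed in; nothing more can be done
```

The cover is locked and the key is back upright in its stand. I handed the job in at about 36 s of the 72 s allowed. No verdict is reported.

- **Lock:** The blade went into the slot with no contact force on the way in. I turned it clockwise in small steps until the torque rose from about 0.12 to about 0.25 N m at the stop. Afterwards the slot measured -82.4°; the stop should be at about -82°.
- **Force on the lock:** Early in the turn a side force of about 6 N built up because the key was slightly off the head's centre. I eased it to about 2 N or less for the rest of the turn. The vertical force stayed within about 2.5 N.
- **Slot start angle:** Before turning, the slot measured about 2°, while the box's x axis measured 8°. I entered at 2°, which is within the key's play.
- **Key:** On the way back it made contact at the same height as when it was first gripped (TCP z 0.0559 m, against 0.0560 m). The last pictures show it upright in the stand.
- **Other items:** The collet and screwdriver look unmoved in the last pictures. The coupling was not in either picture I viewed at the end, but the arm did not work near it.

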